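# Thread a suction lance through guide arm and can bung

## Robot

A 6-joint arm with a two-finger parallel gripper is mounted at the origin on the work surface. World frame = base frame: x ahead of the robot, y to its left, z up, the work surface at z = 0. Lengths are in mm, angles in rad, forces in N, time in s.
With the tool pointing down it reaches from about 350 to 975 mm from the base axis. Payload 7.1 kg.
Tool frame: the origin (TCP) lies at the very end of the fingers, on their centre line; the grasp point (between the pads) lies ctrl.hold_point_z behind it (ctrl.hold_point_z is the distance from the TCP to the grasp point, in mm); z points along the fingers, y is the line along which they close (so a half turn about z gives the same grasp; the last joint's range is limited). The gripper opens to 88 mm and grips with 3 to 60 N. Pads are 20 mm wide; open, the fingers measure 115 mm over their backs; the gripper's body (75 mm by 178 mm) begins 61 mm behind the grasp point.
Start: joints at [-1.154, 0.423, 1.63, -0, 1.089, -0.019], TCP at [263.849, -566.558, 188.475] pointing down, gripper open.
Joint ranges: [-3, 3], [-0.9, 2.11], [0.09, 2.58], [-1.31, 4.45], [0.11, 2.69], [-2.54, 2.54]. Speed limits (rad/s): [2.39, 2.39, 3.01, 3.14, 3.14, 3.14].

## Interface

Orientations are given as a rotation vector (axis times angle).
In Python, from workcell import ctrl gives the robot as it stands. The module is installed in compiled form; this text tells all that it offers.
- The arm moves only by the shell command python3 -m creep 'ROWS'. ROWS is JSON, a list of rows, each an object with "translation": the shift along the tool's x, y, z in mm, a list of three; "angular": the turn, a rotation vector about the tool's x, y, z in rad, a list of three; "jaw": the opening, from 0 (shut) to 1 (fully open). A call has exactly 8 rows; each row is the pose to reach, as a shift and turn from the pose commanded when the call began, along the tool's axes at that moment; what a row does not reach only later rows make up. A row lasts 1/8 s, in which the tool goes at most 62.5 mm and 10.7 degrees, less where a joint would pass 70% of its speed; a pose out of reach is approached as far as the arm can. A call with a gripper value outside its range is refused whole. The fingers move at their own pace and stop on an object; the grip force is fixed at half the most. Time passes only in rows, so rows that repeat a pose let the fingers close, or fill a call up. It gives the time, the measured TCP pose, the force, the opening and the grip force at its end, in the units of the state.
- ctrl.get_obs(): the state, without advancing time (a new reading comes with each control period).
- ctrl.get_image(name): name is "side" or "top" or "wrist"; returns the picture (420x560x3 uint8, red, green, blue); there is no depth.
- ctrl.camera_info(name): a dict with "camera_matrix" (3x3 intrinsics, pixels), "world_from_camera" (4x4, takes a point from camera to world coordinates). Camera axes: x right, y up, looking along -z (the intrinsics and any distortion apply to the point x, -y, -z); pixel columns grow to the right and rows downward; lengths in mm; the calibration is good to about 2 mm. A picture is of the moment at which its call begins: read the wrist's pose just before it. camera_info takes no time and is no camera call; for the wrist camera it gives the pose at the moment of the call.
- ctrl.close_job(): hands the job in; it is judged then, once.
Trained networks look in the newest picture that a camera, given by its name, has taken for a name from the list of things; names that differ only in an ending like _2 or _b are one class to them, and where a whole thing is asked for, a point or a joint stands for the part that bears it (a point fixed in the world has none). Each returns a list of dicts, best first, with "score" (0 to 1); they miss things now and then, are a little off and sometimes report something else, mostly with a low value. They report only what shows in the picture. A call takes as long as a camera call. They do not tell look-alikes from the thing itself.
- ctrl.look_for(camera, label): "rect" ([left, top, right, bottom] in pixels, round what is visible of it).
The state is a dict: "t": time; "qpos": joint angles; "qvel": joint speeds; "joint_torque": joint torques, N m; "ee_pos": TCP position; "orientation": TCP orientation; "ft_force": force on the tool from outside, world axes, zero at the start; "moment": the same for the moment, N m; "width": finger opening in mm; "grasp_force": force on a finger pad.
Only numpy, scipy, OpenCV 4.12 (cv2) and the standard library are available. Lean on these libraries where they do the work, as an engineer would, in place of code of your own. Each camera call takes 0.05 s, during which the arm holds its last target. There are 200 camera calls.

## Task

Set up the hardener can for pumping: swing the stand's guide arm (the one with the blue knob) in over the can until it meets its stop, then take the suction lance out of the white rack and lower it upright through the black bushing in the arm and on through the yellow bung in the can's lid. Bring it down until the lower edge of its yellow depth band is level with the top of the arm's bushing, so that its foot hangs about 16 mm clear of the can's bottom. The clamp screw is still slack, so finish while holding the lance there, and leave the can in its ring and the tin, jar and scraper where they are.

Things in the scene. Friction and masses are not known exactly. Their poses are not given: they have to be found in the camera images.
- swing (a joint): Guide arm's angle about the vertical column, rad: 0 = fully in, against its rigid stop, bushing right above the bung; grows as it swings out, clockwise seen from above, to 1.6; starts at 0.6 to 1.1. Stiff hinge (0.25 N m friction, no spring): it stays where left. An 18 mm aluminium bar carries a 44 mm clamp ring round the bushing, then a 10 mm rod with the knob.
- pivot (a point): Point on the arm's hinge axis (the axis of the 20 mm steel column), 158 mm above the bench. The column ends 188 mm above the bench. z is up; x points from the bushing to the column and turns with the arm.
- knob (a point): Middle of the arm's blue hand knob, an upright round cylinder 18 mm across; it stands from 153 to 191 mm above the bench and this point is at 172 mm. It lies 185 mm from the hinge axis, on the line from the axis through the bushing.
- bush (a point): Centre of the top face of the arm's black guide bushing: 158 mm above the bench, 115 mm from the hinge axis. Round vertical bore 15 mm wide, 16 mm deep, right through. The clamp ring around it is 44 mm across and 16 mm high; a small thumbscrew reaches 42 mm sideways from the bore's axis. z is up.
- bung (a point): Centre of the top face of the yellow bung in the can's lid, 118 mm above the bench (24 mm under the underside of the arm's bushing). Round vertical bore 17 mm wide, 24 mm deep, open into the can.
- can: The closed half-litre tin of hardener, silver with a blue band, 86 mm across, 96 mm tall, about 0.55 kg, loose in a shallow black locating ring on the stand (2 mm of play). Origin: centre of its underside, 10 mm above the bench; z up. Its inner bottom is 4 mm above the origin; the bung's bore is on its axis.
- stand: The stand: a fixed dark steel base plate 215 x 120 x 10 mm with the locating ring at its origin (centre of the can's place, at bench height) and the column 115 mm along its x axis. It is fixed for the run but its place and turn differ from run to run.
- rack: White drip rack, a fixed block 60 x 100 x 65 mm with three upright holes 14 mm wide and 55 mm deep, 32 mm apart along its y axis; origin: centre of its underside. The lance stands in the middle hole.
- lance: Steel suction lance, 202 mm long, about 0.12 kg, upright in the rack; origin: centre of its foot (10 mm above the bench at first); z runs up it. Stem 12 mm in diameter, foot tapered to 9 mm over 6 mm. Red head, to be gripped: from 150 to 190 mm above the foot, 20 x 20 mm square, sides along x and y; a brass hose barb on it, 12 mm. Yellow depth band on the stem from 128 to 138 mm above the foot.
- lance_foot (a point): Centre of the flat end of the lance's foot: the same point as the origin of the lance.
- tin: Bystander: closed tin with a green band, 73 mm across and 75 mm tall; origin: centre of its underside.
- jar: Bystander: amber jar with a black cap, 66 mm across and 85 mm tall; origin: centre of its underside.
- scraper: Bystander: flat scraper with a black handle, 240 mm long, lying on the bench; origin: the middle of its length, on the bench.
Not all that is in view belongs to the job. There is more than one size of the lance; the one meant has the size given above.

How it is judged:
By the outcome, as a careful person would: the job done as asked, in the order asked, and still so for the second after the job is handed in, while the arm keeps its last pose, push and grip.
It also fails if it takes over 64 s, if anything falls off the work surface, if the arm or the gripper's body presses on something with over 40 N, if the wrist force passes 120 N, or if a joint passes its speed limit or range.

## Working session

There is one attempt and no reset: what is moved stays moved. The work goes in short steps, Python scripts to look and compute and a shell command to move; the robot and the scene stay as the last step left them, time stands still between calls to the robot, and variables do not carry over. Pictures are saved under pics/ and viewed, at most 10 in all, crops included, and the job is handed in when it is done.

```bash
mkdir -p pics; cat > h.py <<'E'
import numpy as np, cv2, json
from workcell import ctrl
from scipy.spatial.transform import Rotation as R
def snap(n,f):
    im=ctrl.get_image(n); cv2.imwrite('pics/'+f,im[:,:,::-1]); return im
def proj(n,P,info=None):
    c=info or ctrl.camera_info(n);K=np.array(c['camera_matrix']);T=np.array(c['world_from_camera'])
    p=(np.atleast_2d(P)-T[:3,3])@T[:3,:3]; p=p*[1,-1,-1]
    q=p@K.T; return q[:,:2]/q[:,2:]
def onz(n,u,v,z,info=None):
    c=info or ctrl.camera_info(n);K=np.array(c['camera_matrix']);T=np.array(c['world_from_camera'])
    d=np.linalg.inv(K)@[u,v,1]; d=T[:3,:3]@(d*[1,-1,-1]); o=T[:3,3]
    return o+d*(z-o[2])/d[2]
E
python3 - <<'E'
from h import *
np.set_printoptions(precision=1,suppress=True)
a=snap('top','top0.png');b=snap('side','side0.png')
cv2.imwrite('pics/both0.png',np.vstack([a,b])[:,:,::-1]) 
for n in('top','side'):
    i=ctrl.camera_info(n);print(n,{k:v for k,v in i.items() if k!='world_from_camera'},np.array(i['world_from_camera']))
    for l in('knob','bush','bung','can','lance','rack','pivot','tin','jar','scraper','stand'):
        print(l,[(round(d['score'],2),np.round(d['rect'])) for d in ctrl.look_for(n,l)[:3]])
print(ctrl.hold_point_z,ctrl.get_obs())
E
```

```text
top {'camera_matrix': array([[521.3,   0. , 278.9],
       [  0. , 521.3, 209.7],
       [  0. ,   0. ,   1. ]])} [[   0.     1.    -0.1  323.8]
 [  -1.     0.    -0.    -4.3]
 [  -0.     0.1    1.  1430.3]
 [   0.     0.     0.     1. ]]
knob [(0.92, array([157., 158., 200., 236.]))]
bush [(0.62, array([165., 154., 205., 236.]))]
bung [(0.63, array([196., 194., 231., 227.])), (0.51, array([160., 161., 202., 235.]))]
can [(0.86, array([195., 190., 232., 228.]))]
lance [(0.53, array([331., 150., 350., 181.]))]
rack [(0.64, array([326., 193., 373., 231.]))]
pivot [(0.9, array([162., 158., 208., 240.]))]
tin [(0.88, array([122., 236., 154., 269.]))]
jar [(0.7, array([411., 244., 437., 265.]))]
scraper [(0.96, array([261., 226., 292., 308.]))]
stand [(0.76, array([162., 156., 238., 245.]))]
side {'camera_matrix': array([[412.7,   0. , 277.4],
       [  0. , 412.7, 209.4],
       [  0. ,   0. ,   1. ]])} [[ -1.    0.1  -0.2 222.3]
 [ -0.3  -0.5   0.8 955.6]
 [ -0.    0.9   0.5 683.9]
 [  0.    0.    0.    1. ]]
knob [(0.93, array([203., 233., 275., 269.]))]
bush [(0.76, array([198., 234.,
[... 227 characters left out ...]
35., 275., 270.]))]
pivot [(0.91, array([200., 235., 271., 268.]))]
tin [(0.61, array([259., 320., 296., 373.]))]
jar [(0.85, array([326., 174., 343., 202.]))]
scraper [(0.7, array([282., 254., 370., 270.])), (0.53, array([240., 243., 275., 293.]))]
stand [(0.56, array([191., 222., 283., 302.]))]
18.700000000000003 {'t': 1.2, 'qpos': array([-1.2,  0.4,  1.6,  0. ,  1.1, -0. ]), 'qvel': array([ 0.,  0.,  0.,  0.,  0., -0.]), 'joint_torque': array([ -0. , -54.5, -27.4,   0.1,   0. ,   0. ]), 'ee_pos': array([ 263.9, -566.5,  188.5]), 'orientation': array([-3.1, -0.7, -0. ]), 'ft_force': array([-0.5,  0.3,  0.4]), 'moment': array([-0., -0.,  0.]), 'grasp_force': 0.0, 'width': 87.87971083091392}
```

View pics/top0.png

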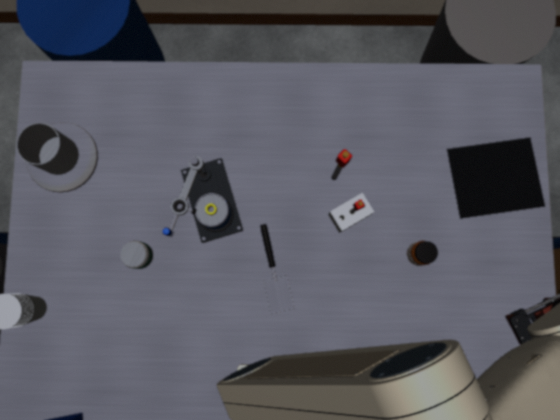

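View pics/side0.png

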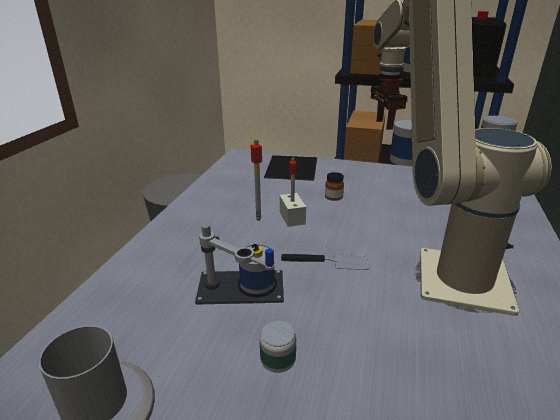

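Top: column (197,163), bushing (180,206), knob (167,232), bung (210,209), rack (352,212) with the lance head at (359,205). The loose lance at (343,157) is a decoy, taller and outside the rack. I'll enlarge both areas to measure.

```bash
python3 - <<'E'
from h import *
np.set_printoptions(precision=1,suppress=True)
t=cv2.imread('pics/top0.png')
a=cv2.resize(t[150:250,155:245],None,fx=5.5,fy=5.5,interpolation=cv2.INTER_CUBIC)
b=cv2.resize(t[180:240,325:380],None,fx=5.5,fy=5.5,interpolation=cv2.INTER_CUBIC)
c=np.zeros((550,800,3),np.uint8);c[:a.shape[0],:a.shape[1]]=a;c[:b.shape[0],a.shape[1]:a.shape[1]+b.shape[1]]=b
cv2.imwrite('pics/crop.png',np.clip(c*1.6,0,255).astype(np.uint8))
for n,u,v,z in(('col',197,163,188),('bush',180,206,158),('knob',167,232,191),('bung',210,209,118),('head',359,205,212),('rack',352,212,65)):print(n,onz('top',u,v,z))
E
```

```text
col [610.4 201.5 188. ]
bush [508.5 245.1 158. ]
knob [440.7 267.5 191. ]
bung [507.2 176.4 118. ]
head [ 506.5 -188.4  212. ]
rack [ 509.7 -191.8   65. ]
```

View pics/crop.png

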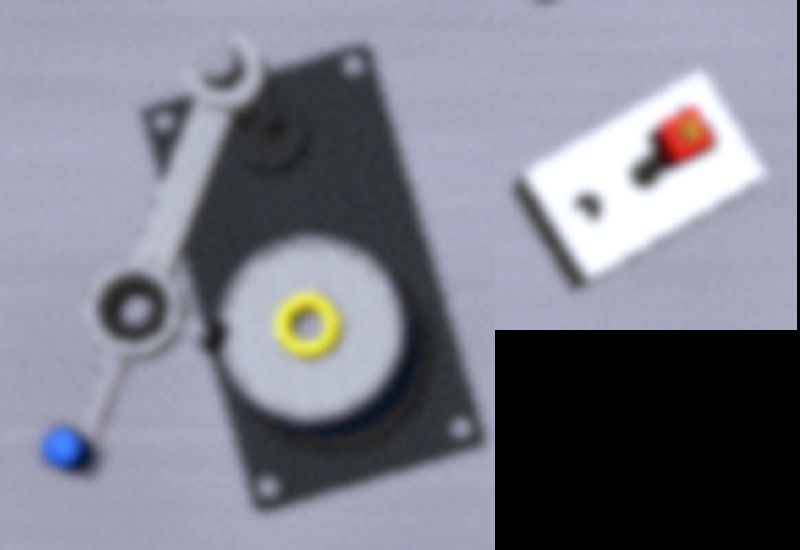

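```bash
cat >> h.py <<'E'
def step(p,yaw):
    """tool-frame shift and turn from the present pose to tool-down pose at p with tool-x heading yaw (deg, world)"""
    o=ctrl.get_obs(); R0=R.from_rotvec(o['orientation'])
    R1=R.from_matrix([[np.cos(y:=np.radians(yaw)),np.sin(y),0],[np.sin(y),-np.cos(y),0],[0,0,-1]])
    d=R0.inv()*R1
    return np.round(R0.inv().apply(np.array(p)-o['ee_pos']),1),np.round(d.as_rotvec(),3)
def yaw(): 
    m=R.from_rotvec(ctrl.get_obs()['orientation']).as_matrix(); return np.degrees(np.arctan2(m[1,0],m[0,0]))
E
python3 - <<'E'
from h import *
np.set_printoptions(precision=2,suppress=True)
f=lambda u,v,z:onz('top',u,v,z)
col=f(195.4,161.3,188);bush=f(179.4,206,158);knob=f(166.8,231.1,191);bung=f(210.8,208.9,118);head=f(359.7,204.5,200);rack=f(352.2,212.3,65)
print(col,bush,knob,bung,head,rack)
h=lambda a,b:(np.hypot(*(a-b)[:2]),np.degrees(np.arctan2(*(a-b)[1::-1])))
print(h(bush,col),h(knob,col),h(bung,col)); print(yaw(), R.from_rotvec(ctrl.get_obs()['orientation']).as_matrix())
rc=[f(325+(x-495)/5.5,180+y/5.5,65)for x,y in((523,183),(705,68),(768,173),(583,287))]
print(h(rc[1],rc[0]),h(rc[2],rc[3]),h(rc[2],rc[1]))
c=ctrl.camera_info('wrist');print(c)
E
```

```text
[614.63 205.5  188.  ] [508.5  246.61 158.  ] [442.89 268.09 191.  ] [507.51 174.33 118.  ] [ 509.53 -191.85  200.  ] [ 508.91 -192.36   65.  ]
(np.float64(113.80772488392556), np.float64(158.82590587633797)) (np.float64(182.7837906036142), np.float64(159.97480160987197)) (np.float64(111.56069619015015), np.float64(-163.77566927109356))
24.969020322275117 [[ 0.91  0.42  0.  ]
 [ 0.42 -0.91  0.  ]
 [ 0.   -0.   -1.  ]]
(np.float64(104.81280268647717), np.float64(-57.227575863233035)) (np.float64(105.21849072798902), np.float64(-58.035183934738484)) (np.float64(58.87517188183378), np.float64(-149.8804429727895))
{'camera_matrix': array([[327.69,   0.  , 277.05],
       [  0.  , 327.69, 206.28],
       [  0.  ,   0.  ,   1.  ]]), 'world_from_camera': array([[   0.42,    0.87,    0.24,  329.74],
       [  -0.91,    0.41,    0.11, -535.44],
       [   0.  ,   -0.27,    0.96,  384.58],
       [   0.  ,    0.  ,    0.  ,    1.  ]])}
```

```bash
python3 -m creep '[{"translation":[30,-25,-60],"angular":[0,0,0],"jaw":0},{"translation":[70,-60,-100],"angular":[0,0,0],"jaw":0},{"translation":[120,-100,-130],"angular":[0,0,0],"jaw":0},{"translation":[165,-140,-130],"angular":[0,0,0],"jaw":0},{"translation":[215,-175,-130],"angular":[0,0,0],"jaw":0},{"translation":[265,-210,-130],"angular":[0,0,0],"jaw":0},{"translation":[315,-250,-130],"angular":[0,0,0],"jaw":0},{"translation":[362,-290,-130],"angular":[0,0,0],"jaw":0}]'
python3 - <<'E'
from h import *
print(step([460,316,300],69.5))
E
```

```text
t: 2.2
ee_pos: [464.4, -161.8, 318.8]
orientation: [3.067, 0.679, 0.001]
ft_force: [0.8, -0.8, -0.9]
width: 11.2
grasp_force: 0.0
(array([ 197.7, -435. ,   18.6]), array([ 0.001, -0.   , -0.777]))
```

```bash
python3 -m creep '[{"translation":[25,-54,0],"angular":[0,0,-0.1],"jaw":0},{"translation":[50,-109,0],"angular":[0,0,-0.2],"jaw":0},{"translation":[75,-163,0],"angular":[0,0,-0.3],"jaw":0},{"translation":[100,-218,0],"angular":[0,0,-0.4],"jaw":0},{"translation":[124,-272,0],"angular":[0,0,-0.5],"jaw":0},{"translation":[148,-326,0],"angular":[0,0,-0.6],"jaw":0},{"translation":[173,-380,0],"angular":[0,0,-0.7],"jaw":0},{"translation":[198,-435,15],"angular":[0,0,-0.777],"jaw":0}]'
python3 - <<'E'
from h import *
print(yaw(),step([460,316,163],69.5))
i=ctrl.camera_info('wrist');snap('wrist','w1.png')
P=[[443,268,191],[508.5,246.6,158],[507.5,174.3,118],[614.6,205.5,188],[460,316,163]]
print(proj('wrist',P,i)); np.save('w1.npy',i,allow_pickle=True)
E
```

```text
t: 3.2
ee_pos: [459.9, 316.8, 304.7]
orientation: [2.579, 1.794, 0.005]
ft_force: [0.3, 0.1, 0.0]
width: 0.4
grasp_force: 0.0
69.65760511369103 (array([-1.100e+00,  1.000e-01,  1.417e+02]), array([ 0.002, -0.003,  0.003]))
[[278.39031448 243.123384  ]
 [340.29316015 229.57989115]
 [350.5310465  269.31204233]
 [456.94908793 240.78631349]
 [277.5261377  188.0417983 ]]
```

View pics/w1.png

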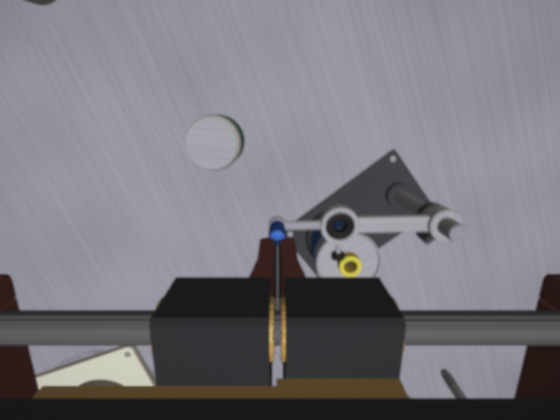

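Wrist view: knob (277,233), bush (340,224), bung (350,266), column top (455,233), all within a few mm of the prediction. The closed fingers are clear on the outer side of the knob, so I can descend.

```bash
python3 -m creep '[{"translation":[0,0,50],"angular":[0,0,0],"jaw":0},{"translation":[0,0,100],"angular":[0,0,0],"jaw":0},{"translation":[0,0,142],"angular":[0,0,0],"jaw":0},{"translation":[0,0,142],"angular":[0,0,0],"jaw":0},{"translation":[-5,0,142],"angular":[0,0,0],"jaw":0},{"translation":[-10,0,142],"angular":[0,0,0],"jaw":0},{"translation":[-15,0,142],"angular":[0,0,0],"jaw":0},{"translation":[-15,0,142],"angular":[0,0,0],"jaw":0}]'
python3 - <<'E'
from h import *
for th in (160,168,176,184,190,193,196,198,200):
    a=np.radians(th);k=np.array([614.6+184*np.cos(a)+19*np.sin(a),205.5+184*np.sin(a)-19*np.cos(a),163])
    print(th,*step(k,th-90))
E
```

```text
t: 4.25
ee_pos: [454.4, 300.0, 162.3]
orientation: [2.582, 1.79, 0.002]
ft_force: [-1.1, -0.0, -0.3]
width: 0.3
grasp_force: 0.0
160 [-15.   -1.   -0.7] [ 0.001 -0.001 -0.009]
168 [-40.8  -1.6  -0.7] [ 0.001 -0.001 -0.149]
176 [-66.5   1.4  -0.7] [ 0.001 -0.001 -0.289]
184 [-91.5   7.9  -0.8] [ 0.001 -0.001 -0.428]
190 [-109.4   15.    -0.8] [ 0.001 -0.001 -0.533]
193 [-118.1   19.3   -0.8] [ 0.001 -0.001 -0.585]
196 [-126.6   24.    -0.8] [ 0.001 -0.001 -0.638]
198 [-132.1   27.4   -0.8] [ 0.001 -0.001 -0.673]
200 [-137.5   31.    -0.8] [ 0.001 -0.001 -0.707]
```

```bash
python3 -m creep '[{"translation":[-15,-1,0],"angular":[0,0,0],"jaw":0},{"translation":[-28,-1.5,0],"angular":[0,0,-0.08],"jaw":0},{"translation":[-41,-1.5,0],"angular":[0,0,-0.15],"jaw":0},{"translation":[-54,0,0],"angular":[0,0,-0.22],"jaw":0},{"translation":[-67,1.5,0],"angular":[0,0,-0.29],"jaw":0},{"translation":[-80,4.5,0],"angular":[0,0,-0.36],"jaw":0},{"translation":[-92,8,0],"angular":[0,0,-0.43],"jaw":0},{"translation":[-104,13,0],"angular":[0,0,-0.5],"jaw":0}]'
python3 - <<'E'
from h import *
for th in (190,193,195,196,197,198,200):
    a=np.radians(th);k=np.array([614.6+184*np.cos(a)+19*np.sin(a),205.5+184*np.sin(a)-19*np.cos(a),163])
    print(th,*step(k,th-90))
E
```

```text
t: 5.25
ee_pos: [429.3, 197.3, 161.5]
orientation: [-2.055, -2.376, 0.001]
ft_force: [-0.3, -0.2, 0.5]
width: 0.5
grasp_force: 0.0
190 [-5.1  0.1 -1.5] [-0.    0.   -0.03]
193 [-14.8  -0.4  -1.5] [-0.     0.    -0.083]
195 [-21.2  -0.4  -1.5] [-0.     0.    -0.117]
196 [-24.4  -0.3  -1.5] [-0.     0.    -0.135]
197 [-27.7  -0.2  -1.5] [-0.     0.    -0.152]
198 [-30.9  -0.   -1.5] [-0.    0.   -0.17]
200 [-37.3   0.5  -1.5] [-0.     0.    -0.205]
```

```bash
python3 -m creep '[{"translation":[-4,0,-1],"angular":[0,0,-0.02],"jaw":0},{"translation":[-8,0,-1],"angular":[0,0,-0.04],"jaw":0},{"translation":[-12,0,-1],"angular":[0,0,-0.06],"jaw":0},{"translation":[-15,0,-1],"angular":[0,0,-0.08],"jaw":0},{"translation":[-18,0,-1],"angular":[0,0,-0.1],"jaw":0},{"translation":[-20,0,-1],"angular":[0,0,-0.11],"jaw":0},{"translation":[-21,0,-1],"angular":[0,0,-0.12],"jaw":0},{"translation":[-21,0,-1],"angular":[0,0,-0.12],"jaw":0}]'
python3 - <<'E'
from h import *
a=snap('top','t2.png');print(ctrl.get_obs()['ft_force'],yaw())
i=ctrl.camera_info('wrist');b=snap('wrist','w2.png')
a=cv2.resize(a[150:250,150:250],(420,420),interpolation=cv2.INTER_CUBIC)
b=b[100:310,200:390];b=cv2.resize(b,(380,420))
cv2.imwrite('pics/c2.png',np.clip(np.hstack([a,b])[:,:,::-1]*1.5,0,255).astype(np.uint8))
E
```

```text
t: 6.25
ee_pos: [433.0, 177.5, 162.5]
orientation: [1.912, 2.493, 0.0]
ft_force: [0.3, -0.9, -0.0]
width: 0.7
grasp_force: 0.0
[-0.38736004 -0.40621568  0.31897869] 105.00872392389539
```

View pics/c2.png

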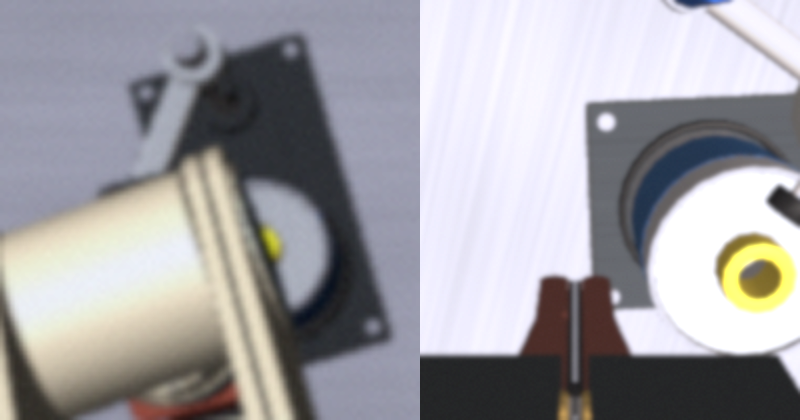

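The arm didn't move and there was no contact force: the fingers missed the knob. I'll check the full wrist picture.

```bash
python3 - <<'E'
from h import *
np.set_printoptions(precision=1,suppress=True)
P=[[443,268,191],[508.5,246.6,158],[507.5,174.3,118],[614.6,205.5,188],[*ctrl.get_obs()['ee_pos']],[460,316,163]]
print(proj('wrist',P))
i=ctrl.camera_info('wrist');print(i['world_from_camera'],[ (d['score'],d['rect']) for d in ctrl.look_for('wrist','knob')])
T=i['world_from_camera'];print(R.from_rotvec(ctrl.get_obs()['orientation']).inv().apply(T[:3,3]-ctrl.get_obs()['ee_pos']))
E
```

```text
[[346.9  91.1]
 [426.6 159.8]
 [368.3 241.6]
 [593.7 282.8]
 [278.1 234.9]
 [394.8  11.2]]
[[  1.   -0.2  -0.1 413. ]
 [  0.3   0.9   0.3 248.7]
 [  0.   -0.3   1.  358.6]
 [  0.    0.    0.    1. ]] [(0.97, [318.6, 65.2, 559.5, 274.6])]
[  73.9   -0.8 -196.1]
```

View pics/w2.png

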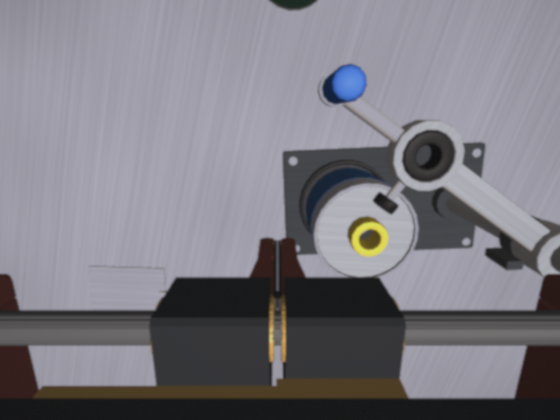

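```bash
python3 - <<'E'
from h import *
np.set_printoptions(precision=1,suppress=True)
i1=np.load('w1.npy',allow_pickle=True).item();i2=ctrl.camera_info('wrist');t=ctrl.camera_info('top')
def ray(i,u,v):
    a=onz('',u,v,300,i);b=onz('',u,v,0,i);d=b-a;return a,d/np.linalg.norm(d)
def tri(*rs):
    A=0;b=0
    for a,d in rs:
        M=np.eye(3)-np.outer(d,d);A=A+M;b=b+M@a
    return np.linalg.solve(A,b)
def col(f):
    im=cv2.imread('pics/'+f).astype(int);m=(im[:,:,0]>1.8*im[:,:,2])&(im[:,:,0]>90)
    n,l,s,c=cv2.connectedComponentsWithStats(m.astype(np.uint8));return [(s[k][:5],c[k]) for k in range(1,n) if s[k][4]>15]
for f in('top0.png','t2.png','w1.png','w2.png'):print(f,col(f))
for nm,t0,a,b in(('knob',(166.8,231.1),(277,231),(350,82)),('bush',(179.4,206),(340,223),(429,155)),('bung',(210.8,208.9),(350,266),(369,238))):
    print(nm,'w1w2',tri(ray(i1,*a),ray(i2,*b)),'top+w1',tri(ray(t,*t0),ray(i1,*a)),'top+w2',tri(ray(t,*t0),ray(i2,*b)))
E
```

```text
top0.png [(array([163, 228,   7,   7,  41], dtype=int32), array([165.8, 230.8]))]
t2.png []
w1.png [(array([269, 229,  17,  13, 158], dtype=int32), array([277. , 234.6]))]
w2.png [(array([332,  65,  34,  36, 984], dtype=int32), array([348.4,  82.5]))]
knob w1w2 [445.1 275.  175.6] top+w1 [444.3 273.1 169.4] top+w2 [446.3 274.5 167.3]
bush w1w2 [511.7 250.4 150.4] top+w1 [511.  249.1 144.9] top+w2 [509.8 248.6 154.2]
bung w1w2 [508.7 176.2 113.3] top+w1 [508.6 175.3 111.1] top+w2 [508.8 175.4 112.2]
```

The knob hasn't moved: it is still near (444,271). I'll straddle and grip it instead, which also confirms contact through the jaw width.

```bash
python3 - <<'E'
from h import *
print(step([444,271,240],70))
E
```

```text
(array([ 87.4,  34.9, -77.5]), array([ 0.   , -0.   ,  0.611]))
```

```bash
python3 -m creep '[{"translation":[0,0,-50],"angular":[0,0,0],"jaw":0.5},{"translation":[15,5,-77],"angular":[0,0,0.1],"jaw":0.5},{"translation":[30,12,-77],"angular":[0,0,0.2],"jaw":0.5},{"translation":[45,18,-77],"angular":[0,0,0.3],"jaw":0.5},{"translation":[60,24,-77],"angular":[0,0,0.4],"jaw":0.5},{"translation":[75,30,-77],"angular":[0,0,0.5],"jaw":0.5},{"translation":[87.5,35,-77],"angular":[0,0,0.61],"jaw":0.5},{"translation":[87.5,35,-77],"angular":[0,0,0.61],"jaw":0.5}]'
python3 - <<'E'
from h import *
i=ctrl.camera_info('wrist');snap('wrist','w3.png');snap('side','s3.png')
a=cv2.imread('pics/w3.png')[120:330,180:400];b=cv2.imread('pics/s3.png')[150:310,180:300]
cv2.imwrite('pics/c3.png',np.hstack([cv2.resize(a,(440,420)),cv2.resize(b,(315,420))]))
print(step([444,271,161],70),proj('wrist',[[444,271,191],[444,271,172]],i))
E
```

```text
t: 7.4
ee_pos: [444.0, 271.7, 239.3]
orientation: [-2.571, -1.806, 0.0]
ft_force: [-0.5, -0.3, 0.1]
width: 43.6
grasp_force: 0.0
(array([ 0.3,  0.1, 78.3]), array([-0.   ,  0.   ,  0.004])) [[278.02029668 213.31037708]
 [277.9283796  206.71375041]]
```

View pics/c3.png

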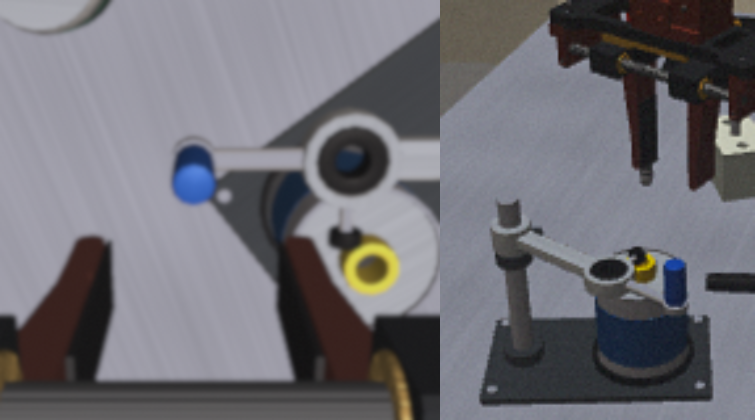

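Wrist: knob top at (277.5,211.5), predicted (278,213), so it is centred between the fingers. Descending to grip.

```bash
python3 -m creep '[{"translation":[0,0,30],"angular":[0,0,0],"jaw":0.5},{"translation":[0,0,55],"angular":[0,0,0],"jaw":0.5},{"translation":[0,0,78],"angular":[0,0,0],"jaw":0.5},{"translation":[0,0,78],"angular":[0,0,0],"jaw":0.5},{"translation":[0,0,78],"angular":[0,0,0],"jaw":0},{"translation":[0,0,78],"angular":[0,0,0],"jaw":0},{"translation":[0,0,78],"angular":[0,0,0],"jaw":0},{"translation":[0,0,78],"angular":[0,0,0],"jaw":0}]'
python3 - <<'E'
from h import *
o=ctrl.get_obs();print(o['ft_force'],o['moment'],o['width'],o['grasp_force'])
p=o['ee_pos']
c=np.array([614.6,205.5]);d=p[:2]-c;print(np.hypot(*d),np.degrees(np.arctan2(d[1],d[0])))
E
```

```text
t: 8.5
ee_pos: [444.3, 271.2, 161.9]
orientation: [2.572, 1.803, 0.001]
ft_force: [0.6, 0.2, -0.6]
width: 7.4
grasp_force: 0.0
[ 0.59956727  0.17730082 -0.55899231] [-0.02828272 -0.0495368   0.0302379 ] 7.354974159060208 0.0
182.56380504752724 158.90727848599715
```

```bash
python3 - <<'E'
from h import *
i=ctrl.camera_info('wrist');snap('wrist','w4.png');snap('side','s4.png')
a=cv2.imread('pics/w4.png')[120:330,180:400];b=cv2.imread('pics/s4.png')[150:310,180:300]
cv2.imwrite('pics/c4.png',np.hstack([cv2.resize(a,(440,420)),cv2.resize(b,(315,420))]))
o=ctrl.get_obs();p=o['ee_pos'];print(p,o['width'],o['grasp_force'],proj('wrist',[p,[444,271,191]],i),proj('side',[p,[444,271,191],[444,271,153]]))
E
```

```text
[444.14945877 271.16106738 161.68211121] 1.2044079475595086 0.0 [[277.88709018 234.36587364]
 [277.95496182 253.38816878]] [[269.20883097 259.97512043]
 [269.06962747 248.58116934]
 [269.36418052 263.23827013]]
```

View pics/c4.png

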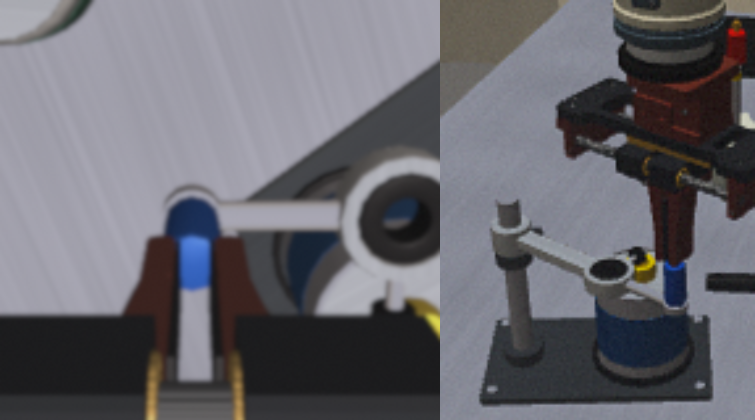

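```bash
python3 - <<'E'
from h import *
np.set_printoptions(precision=1,suppress=True)
p=ctrl.get_obs()['ee_pos'];Rm=R.from_rotvec(ctrl.get_obs()['orientation'])
for d in(0,-10,-15,-20,-25,-30,-35):
    c=[p+Rm.apply([sx*10,sy*13.5,d]) for sx in(1,-1) for sy in(1,-1)]
    print(d,proj('wrist',c)[:,1],proj('side',c)[:,1])
print(p)
# knob visible height & red finger lowest row in side
im=cv2.imread('pics/s4.png').astype(int);m=(im[...,2]>1.5*im[...,1])&(im[...,2]>40);m[:,:240]=0;m[:,290:]=0
print([ (r,np.where(m[r])[0].min(),np.where(m[r])[0].max(),m[r].sum()) for r in range(225,262) if m[r].any()])
im=cv2.imread('pics/w4.png').astype(int);m=(im[...,2]>1.5*im[...,1])&(im[...,2]>30);m=m[:280,230:330]
print(np.where(m.any(1))[0][:5],[np.where(m[r])[0]+230 for r in np.where(m.any(1))[0][:2]])
E
```

```text
0 [219.4 219.4 248.9 248.9] [260.  264.5 255.6 259.9]
-10 [224.5 224.5 255.3 255.4] [256.2 260.6 251.8 256.1]
-15 [227.3 227.3 258.8 258.8] [254.3 258.7 249.9 254.1]
-20 [230.2 230.2 262.4 262.4] [252.3 256.7 248.  252.2]
-25 [233.2 233.3 266.2 266.2] [250.4 254.7 246.  250.2]
-30 [236.5 236.5 270.2 270.2] [248.4 252.7 244.1 248.3]
-35 [239.9 239.9 274.4 274.4] [246.4 250.7 242.1 246.3]
[444.1 271.2 161.7]
[(225, np.int64(260), np.int64(270), np.int64(8)), (226, np.int64(260), np.int64(270), np.int64(8)), (227, np.int64(261), np.int64(270), np.int64(7)), (228, np.int64(261), np.int64(271), np.int64(8)), (229, np.int64(261), np.int64(270), np.int64(6)), (230, np.int64(261), np.int64(270), np.int64(7)), (231, np.int64(261), np.int64(270), np.int64(7)), (232, np.int64(262), np.int64(270), np.int64(6)), (233, np.int64(261), np.int64(269), np.int64(6)), (234, np.int64(263), np.int64(270), np.int64(4)), (235, np.int64(262), np.int64(269), np.int64(5)), (236, np.int64(263), np.int64(269), np.int64(4)), (237, np.int64(262), np.int64(269), np.int64(5)), (238, np.int64(263), np.int64(269), np.int64(5)), (239, np.int64(262), np.int64(269), np.int64(6)), (240, np.int64(262), np.int64(269), np.int64(5)), (241, np.int64(262), np.int64(268), np.int64(4)), (242, np.int64(262), np.int64(269), np.int64(6)), (243, np.int64(263), np.int64(268), np.int64(3)), (244, np.int64(262), np.int64(269), np.int64(5)), (245, np.int64(263), np.int64(269), np.int64(5)), (246, np.int64(263), np.int64(269), np.int64(4)), (247, np.int64(263), np.int64(269), np.int64(3)), (248, np.int64(262), np.int64(269), np.int64(6)), (249, np.int64(267), np.int64(271), np.int64(4)), (250, np.int64(268), np.int64(269), np.int64(2))]
[239 240 241 242 243] [array([261, 262, 263, 264, 265, 290]), array([256, 257, 258, 259, 260, 261, 262, 263, 264, 265, 289, 290, 291,
       292, 293, 294, 295, 296, 297, 298, 299])]
```

Both the side and wrist views put the real fingertips about 32 mm short of the reported TCP, so they passed just over the knob (top 191). I'll allow for this: open, go 28 mm lower, grip.

```bash
python3 -m creep '[{"translation":[0,0,-5],"angular":[0,0,0],"jaw":0.5},{"translation":[0,0,-5],"angular":[0,0,0],"jaw":0.5},{"translation":[0,0,-5],"angular":[0,0,0],"jaw":0.5},{"translation":[0,0,5],"angular":[0,0,0],"jaw":0.5},{"translation":[0,0,15],"angular":[0,0,0],"jaw":0.5},{"translation":[0,0,22],"angular":[0,0,0],"jaw":0.5},{"translation":[0,0,28],"angular":[0,0,0],"jaw":0.5},{"translation":[0,0,28],"angular":[0,0,0],"jaw":0.2}]'; python3 -m creep '[{"translation":[0,0,0],"angular":[0,0,0],"jaw":0},{"translation":[0,0,0],"angular":[0,0,0],"jaw":0},{"translation":[0,0,0],"angular":[0,0,0],"jaw":0},{"translation":[0,0,0],"angular":[0,0,0],"jaw":0},{"translation":[0,0,0],"angular":[0,0,0],"jaw":0},{"translation":[0,0,0],"angular":[0,0,0],"jaw":0},{"translation":[0,0,0],"angular":[0,0,0],"jaw":0},{"translation":[0,0,0],"angular":[0,0,0],"jaw":0}]'
python3 - <<'E'
from h import *
p=ctrl.get_obs()['ee_pos']
c=np.array([614.6,205.5]);d=p[:2]-c;print(p,np.hypot(*d),np.degrees(np.arctan2(d[1],d[0])))
E
```

```text
t: 9.6
ee_pos: [443.8, 270.9, 132.9]
orientation: [-2.572, -1.803, 0.002]
ft_force: [-0.3, -0.8, 0.5]
width: 36.8
grasp_force: 0.0
t: 10.6
ee_pos: [443.3, 271.3, 133.7]
orientation: [-2.572, -1.803, 0.001]
ft_force: [-4.6, 2.4, 3.8]
width: 17.7
grasp_force: 30.0
[443.34429688 271.33173023 133.69143023] 183.47297500034355 158.97293753813855
```

Gripped: width 17.7 mm, knob about 18. Now swinging along the arc about the pivot.

```bash
cat >> h.py <<'E'
def arc(piv,ds):
    o=ctrl.get_obs();p=o['ee_pos'];R0=R.from_rotvec(o['orientation'])
    for d in ds:
        v=R.from_rotvec([0,0,d]).apply([p[0]-piv[0],p[1]-piv[1],0])
        t=np.array([piv[0]+v[0],piv[1]+v[1],p[2]])-p
        print(d,np.round(R0.inv().apply(t),1))
E
python3 -c "
from h import *
arc((616,207),np.arange(1,9)*.07)"
```

```text
0.07 [-12.9   0.3   0. ]
0.14 [-25.7   1.6   0. ]
0.21000000000000002 [-38.4   3.7  -0. ]
0.28 [-51.    6.7  -0. ]
0.35000000000000003 [-63.3  10.6  -0. ]
0.42000000000000004 [-75.3  15.4  -0. ]
0.49000000000000005 [-86.9  20.9  -0. ]
0.56 [-98.1  27.3  -0. ]
```

```bash
python3 -m creep '[{"translation":[-12.9,0.3,0],"angular":[0,0,-0.07],"jaw":0},{"translation":[-25.7,1.6,0],"angular":[0,0,-0.14],"jaw":0},{"translation":[-38.4,3.7,0],"angular":[0,0,-0.21],"jaw":0},{"translation":[-51,6.7,0],"angular":[0,0,-0.28],"jaw":0},{"translation":[-63.3,10.6,0],"angular":[0,0,-0.35],"jaw":0},{"translation":[-75.3,15.4,0],"angular":[0,0,-0.42],"jaw":0},{"translation":[-87,21,0],"angular":[0,0,-0.49],"jaw":0},{"translation":[-98,27.3,0],"angular":[0,0,-0.56],"jaw":0}]'
python3 -c "
from h import *
o=ctrl.get_obs();print(o['ft_force'],o['width'],yaw());print(R.from_rotvec(o['orientation']).inv().apply(o['ft_force']))
arc((616,207),[.03,.06,.08,.09,.1,.11,.12])"
```

```text
t: 11.6
ee_pos: [438.0, 169.7, 133.8]
orientation: [1.97, 2.445, 0.005]
ft_force: [4.7, 1.7, -6.5]
width: 17.6
grasp_force: 30.0
[ 4.69053577  1.66339814 -6.50482806] 17.62753270412882 102.27481534222524
[0.62670519 4.91380771 6.52246439]
0.03 [-5.5  0.  -0. ]
0.06 [-10.9   0.2  -0. ]
0.08 [-14.5   0.5  -0. ]
0.09 [-16.4   0.6  -0. ]
0.1 [-18.2   0.8  -0. ]
0.11 [-20.   1.  -0.]
0.12 [-21.8   1.1  -0. ]
```

```bash
python3 -m creep '[{"translation":[-3,0.5,0.5],"angular":[0,0,-0.015],"jaw":0},{"translation":[-5.5,1,0.5],"angular":[0,0,-0.03],"jaw":0},{"translation":[-8,1,0.5],"angular":[0,0,-0.045],"jaw":0},{"translation":[-10.5,1,0.5],"angular":[0,0,-0.06],"jaw":0},{"translation":[-12.5,1.2,0.5],"angular":[0,0,-0.07],"jaw":0},{"translation":[-14.5,1.4,0.5],"angular":[0,0,-0.08],"jaw":0},{"translation":[-15.5,1.5,0.5],"angular":[0,0,-0.085],"jaw":0},{"translation":[-15.5,1.5,0.5],"angular":[0,0,-0.085],"jaw":0}]'
python3 -c "
from h import *
o=ctrl.get_obs();print(o['width'],yaw());print(R.from_rotvec(o['orientation']).inv().apply(o['ft_force']),o['moment'])"
```

```text
t: 12.6
ee_pos: [441.9, 155.1, 133.6]
orientation: [1.868, 2.525, 0.002]
ft_force: [-0.1, 0.0, 5.4]
width: 17.1
grasp_force: 30.0
17.062569643146126 107.00542905765082
[ 0.03225001 -0.07025365 -5.36381944] [-0.00399127 -0.10676019 -0.10462772]
```

```bash
python3 -m creep '[{"translation":[-1,0,0],"angular":[0,0,-0.005],"jaw":0},{"translation":[-2,0,0],"angular":[0,0,-0.011],"jaw":0},{"translation":[-3,0,0],"angular":[0,0,-0.016],"jaw":0},{"translation":[-4,0,0],"angular":[0,0,-0.022],"jaw":0},{"translation":[-4,0,0],"angular":[0,0,-0.022],"jaw":0},{"translation":[-4,0,0],"angular":[0,0,-0.022],"jaw":0},{"translation":[-4,0,0],"angular":[0,0,-0.022],"jaw":0},{"translation":[-4,0,0],"angular":[0,0,-0.022],"jaw":0}]'
python3 -c "
from h import *
o=ctrl.get_obs();print(o['width'],yaw());print(R.from_rotvec(o['orientation']).inv().apply(o['ft_force']),o['moment'])"
```

```text
t: 13.6
ee_pos: [442.2, 154.4, 133.6]
orientation: [-1.841, -2.542, -0.007]
ft_force: [-5.3, 19.5, 5.5]
width: 17.1
grasp_force: 30.0
17.145124639886532 108.16840525170153
[20.21121489  1.04634925 -5.39283461] [ 3.12331512  0.80457994 -0.0481927 ]
```

The stop is met (20 N tangential push, no further travel). Releasing while still pressing, then lifting to look.

```bash
python3 -m creep '[{"translation":[0,0,0],"angular":[0,0,0],"jaw":0.5},{"translation":[0,0,0],"angular":[0,0,0],"jaw":0.5},{"translation":[0,0,0],"angular":[0,0,0],"jaw":0.5},{"translation":[0,0,0],"angular":[0,0,0],"jaw":0.5},{"translation":[0,0,-30],"angular":[0,0,0],"jaw":0.5},{"translation":[0,0,-70],"angular":[0,0,0],"jaw":0.5},{"translation":[0,0,-120],"angular":[0,0,0],"jaw":0.5},{"translation":[0,0,-170],"angular":[0,0,0],"jaw":0.5}]'
python3 - <<'E'
from h import *
np.set_printoptions(precision=1,suppress=True)
i=ctrl.camera_info('wrist');snap('wrist','w5.png');np.save('w5.npy',i,allow_pickle=True);print(ctrl.get_obs()['ee_pos'],yaw())
print(proj('wrist',[[442,154,191],[508,175,158],[508,175,118],[616,207,188]],i))
print(step([509,-192,330],30),step([509,-192,330],-60),step([509,-192,330],120),ctrl.get_obs()['qpos'])
E
```

```text
t: 14.6
ee_pos: [441.9, 150.7, 304.4]
orientation: [-1.841, -2.546, 0.001]
ft_force: [1.4, 0.3, -0.2]
width: 43.8
grasp_force: 0.0
[445.2 151.8 311.1] 108.25696799524388
[[278.8 190.4]
 [343.6 184.1]
 [337.  177.2]
 [464.2 193.8]]
(array([-346.4,  -47. ,  -19.3]), array([ 0. , -0. ,  1.4])) (array([-346.4,  -47. ,  -19.3]), array([ 0. , -0. ,  2.9])) (array([-346.4,  -47. ,  -19.3]), array([ 0. ,  0. , -0.2])) [ 0.3  0.   1.8 -0.   1.3 -0. ]
```

View pics/w5.png

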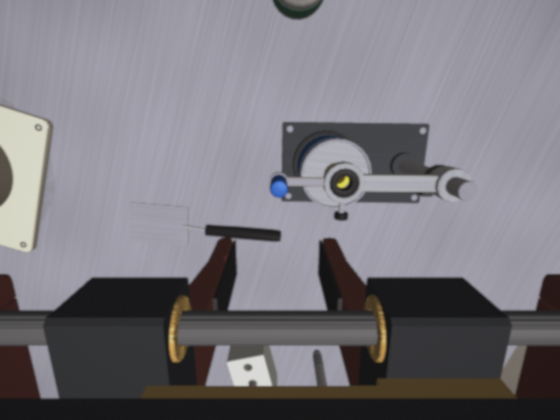

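Wrist: bush (344,182) sits over the bung, knob (279,186), scraper and can untouched. Next the lance; first I'll locate the decoy so I don't bump it.

```bash
python3 - <<'E'
from h import *
np.set_printoptions(precision=1,suppress=True)
f=onz('side',258,219,0);print('decoy foot',f)
for z in(200,240,280,320):print(z,proj('side',[[f[0],f[1],z]]),proj('top',[[f[0],f[1],z]]))
print('mine', proj('side',[[509.5,-191.5,z] for z in(212,200,160,65)]))
print(onz('top',343,157,200),onz('top',335,178,0))
for z in (0,100,200,300):print(onz('side',256,142,z),onz('top',345,153,z))
E
```

```text
decoy foot [ 615.7 -147.7    0. ]
200 [[256.1 162.3]] [[340.8 160.8]]
240 [[255.6 149.9]] [[342.8 156.9]]
280 [[255.2 137.1]] [[344.9 152.7]]
320 [[254.7 123.9]] [[347.1 148.2]]
mine [[293.5 156.9]
 [293.4 160.6]
 [293.3 172.5]
 [292.9 199.5]]
[ 625.3 -153.   200. ] [ 614.  -154.3    0. ]
[ 861.6 -846.4    0. ] [ 685.8 -182.9    0. ]
[ 768.1 -582.9  100. ] [ 660.5 -170.4  100. ]
[ 674.6 -319.4  200. ] [ 635.2 -157.9  200. ]
[581.1 -55.9 300. ] [ 609.9 -145.4  300. ]
```

Decoy at about (616,-150), 265 tall. With tool yaw 32° the gripper's long side stays clear of it.

```bash
python3 -m creep '[{"translation":[-45,-6,0],"angular":[0,0,0.17],"jaw":0.5},{"translation":[-90,-12,0],"angular":[0,0,0.34],"jaw":0.5},{"translation":[-135,-18,0],"angular":[0,0,0.51],"jaw":0.5},{"translation":[-180,-24,0],"angular":[0,0,0.68],"jaw":0.5},{"translation":[-225,-30,0],"angular":[0,0,0.85],"jaw":0.5},{"translation":[-270,-36,0],"angular":[0,0,1.02],"jaw":0.5},{"translation":[-310,-42,0],"angular":[0,0,1.19],"jaw":0.5},{"translation":[-346,-47,0],"angular":[0,0,1.33],"jaw":0.5}]'
python3 - <<'E'
from h import *
np.set_printoptions(precision=1,suppress=True)
i=ctrl.camera_info('wrist');snap('wrist','w6.png');np.save('w6.npy',i,allow_pickle=True);print(ctrl.get_obs()['ee_pos'],yaw())
a=cv2.imread('pics/w6.png')[130:340,190:380];cv2.imwrite('pics/c6.png',cv2.resize(a,None,fx=2.8,fy=2.8,interpolation=cv2.INTER_CUBIC))
print(proj('wrist',[[509.5,-191.5,200],[509.5,-191.5,212],[509,-192,65]],i),step([509.5,-191,200],32))
E
```

```text
t: 15.65
ee_pos: [506.0, -194.0, 302.6]
orientation: [-3.022, -0.859, 0.0]
ft_force: [0.4, -0.4, -0.7]
width: 43.9
grasp_force: 0.0
[ 506.8 -197.4  302.6] 31.35751623641453
[[277.  191.1]
 [277.  194.1]
 [277.1 168.9]] (array([  5.7,  -4.3, 102.6]), array([ 0.,  0., -0.]))
```

View pics/c6.png

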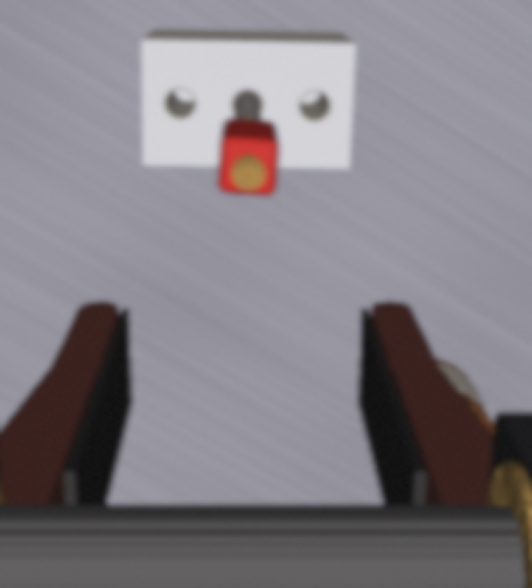

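Wrist: barb top at (279,192), head square to the fingers within about 2°, middle hole as described. Centre and descend halfway, then check.

```bash
python3 -m creep '[{"translation":[3,-1,0],"angular":[0,0,-0.02],"jaw":0.5},{"translation":[4,-2,20],"angular":[0,0,-0.02],"jaw":0.5},{"translation":[4,-2,40],"angular":[0,0,-0.02],"jaw":0.5},{"translation":[4,-2,55],"angular":[0,0,-0.02],"jaw":0.5},{"translation":[4,-2,55],"angular":[0,0,-0.02],"jaw":0.5},{"translation":[4,-2,55],"angular":[0,0,-0.02],"jaw":0.5},{"translation":[4,-2,55],"angular":[0,0,-0.02],"jaw":0.5},{"translation":[4,-2,55],"angular":[0,0,-0.02],"jaw":0.5}]'
python3 - <<'E'
from h import *
np.set_printoptions(precision=1,suppress=True)
print(ctrl.get_obs()['ee_pos']);i=ctrl.camera_info('wrist');im=snap('wrist','w7.png').astype(int);print(ctrl.get_obs()['ee_pos'],yaw())
m=(im[...,0]>2.2*im[...,1])&(im[...,0]>100);m[:, :200]=0;m[:,360:]=0
n,l,s,c=cv2.connectedComponentsWithStats(m.astype(np.uint8));print([(s[k],c[k]) for k in range(1,n) if s[k][4]>60])
b=(im[...,0]>1.4*im[...,2])&(im[...,0]<2.0*im[...,1])&(im[...,0]>90)
n,l,s,c=cv2.connectedComponentsWithStats(b.astype(np.uint8));print([(s[k],c[k]) for k in range(1,n) if s[k][4]>60])
print(proj('wrist',[[510.5,-192,200],[510.5,-192,212],[510.5,-192,160]],i),step([510.5,-192.2,129],32))
E
```

```text
t: 16.7
ee_pos: [508.7, -188.6, 248.5]
orientation: [3.01, 0.898, 0.001]
ft_force: [-0.1, -0.3, -0.7]
width: 43.8
grasp_force: 0.0
[ 508.7 -188.6  248.5]
[ 508.6 -188.6  248.4] 33.21614978407793
[(array([ 298,   11,   55,   61, 1687], dtype=int32), array([322.5,  44.6])), (array([270, 196,  24,  26, 375], dtype=int32), array([281.4, 205.9]))]
[(array([314,  18,  32,  35, 898], dtype=int32), array([329.6,  35.2])), (array([272, 207,  19,  16, 196], dtype=int32), array([281.8, 214.7])), (array([168, 302,  12,  60, 379], dtype=int32), array([172.8, 333.6])), (array([376, 302,  11,  60, 381], dtype=int32), array([381.4, 333.5])), (array([246, 387,  62,   1,  62], dtype=int32), array([276.5, 387. ]))]
[[282.3 212.6]
 [282.6 217.2]
 [281.5 199.8]] (array([ -0.5,   3.9, 119.4]), array([ 0., -0.,  0.]))
```

```bash
python3 -m creep '[{"translation":[0,2,10],"angular":[0,0,0.02],"jaw":0.5},{"translation":[0,3.5,30],"angular":[0,0,0.02],"jaw":0.5},{"translation":[0,3.5,55],"angular":[0,0,0.02],"jaw":0.5},{"translation":[0,3.5,80],"angular":[0,0,0.02],"jaw":0.5},{"translation":[0,3.5,105],"angular":[0,0,0.02],"jaw":0.5},{"translation":[0,3.5,119],"angular":[0,0,0.02],"jaw":0.5},{"translation":[0,3.5,119],"angular":[0,0,0.02],"jaw":0.3},{"translation":[0,3.5,119],"angular":[0,0,0.02],"jaw":0}]'; python3 -m creep '[{"translation":[0,0,0],"angular":[0,0,0],"jaw":0},{"translation":[0,0,0],"angular":[0,0,0],"jaw":0},{"translation":[0,0,0],"angular":[0,0,0],"jaw":0},{"translation":[0,0,0],"angular":[0,0,0],"jaw":0},{"translation":[0,0,0],"angular":[0,0,0],"jaw":0},{"translation":[0,0,0],"angular":[0,0,0],"jaw":0},{"translation":[0,0,0],"angular":[0,0,0],"jaw":0},{"translation":[0,0,0],"angular":[0,0,0],"jaw":0}]'
python3 -c "
from h import *
o=ctrl.get_obs();print(o['width'],yaw(),o['ft_force'],o['moment'])
print(step([o['ee_pos'][0],o['ee_pos'][1],310],yaw()))"
```

```text
t: 17.75
ee_pos: [510.9, -191.7, 129.6]
orientation: [3.019, 0.867, 0.001]
ft_force: [0.7, 0.2, 0.1]
width: 27.1
grasp_force: 0.0
t: 18.75
ee_pos: [511.1, -191.7, 129.8]
orientation: [3.018, 0.868, 0.002]
ft_force: [-0.7, -0.5, 5.4]
width: 19.7
grasp_force: 30.0
19.73519714182308 32.072807914865635 [-0.74271783 -0.51376421  5.35434716] [-0.00789783 -0.04913102 -0.07647057]
(array([   0.2,    0.3, -180.2]), array([ 0.001, -0.001, -0.   ]))
```

Gripped at 19.7 mm. With the foot 10 mm above the bench at reported z 129.8, the offset is foot = z − 119.8 and the final z is about 150. Lifting.

```bash
python3 -m creep '[{"translation":[0,0,-10],"angular":[0,0,0],"jaw":0},{"translation":[0,0,-30],"angular":[0,0,0],"jaw":0},{"translation":[0,0,-60],"angular":[0,0,0],"jaw":0},{"translation":[0,0,-90],"angular":[0,0,0],"jaw":0},{"translation":[0,0,-120],"angular":[0,0,0],"jaw":0},{"translation":[0,0,-150],"angular":[0,0,0],"jaw":0},{"translation":[0,0,-175],"angular":[0,0,0],"jaw":0},{"translation":[0,0,-185],"angular":[0,0,0],"jaw":0}]'
python3 -c "
from h import *
o=ctrl.get_obs();print(o['width'],yaw(),o['ft_force'],o['moment'])
print(step([508,176.5,315],32))"
```

```text
t: 19.75
ee_pos: [510.5, -191.5, 315.5]
orientation: [3.018, 0.868, 0.002]
ft_force: [0.2, 0.0, -1.7]
width: 19.8
grasp_force: 30.0
19.789401199213284 32.073854244189775 [ 0.24004857  0.00193355 -1.71299851] [ 0.02171941 -0.00452388 -0.01370501]
(array([ 1.932e+02, -3.131e+02,  3.000e-01]), array([ 0.001, -0.001,  0.001]))
```

```bash
python3 -m creep '[{"translation":[15,-24,0],"angular":[0,0,0],"jaw":0},{"translation":[43,-70,0],"angular":[0,0,0],"jaw":0},{"translation":[75,-122,0],"angular":[0,0,0],"jaw":0},{"translation":[107,-174,0],"angular":[0,0,0],"jaw":0},{"translation":[139,-226,0],"angular":[0,0,0],"jaw":0},{"translation":[166,-270,0],"angular":[0,0,0],"jaw":0},{"translation":[185,-300,0],"angular":[0,0,0],"jaw":0},{"translation":[193,-313,0],"angular":[0,0,0],"jaw":0}]'; python3 -m creep '[{"translation":[0,0,0],"angular":[0,0,0],"jaw":0},{"translation":[0,0,0],"angular":[0,0,0],"jaw":0},{"translation":[0,0,0],"angular":[0,0,0],"jaw":0},{"translation":[0,0,5],"angular":[0,0,0],"jaw":0},{"translation":[0,0,5],"angular":[0,0,0],"jaw":0},{"translation":[0,0,10],"angular":[0,0,0],"jaw":0},{"translation":[0,0,15],"angular":[0,0,0],"jaw":0},{"translation":[0,0,15],"angular":[0,0,0],"jaw":0}]'
python3 - <<'E'
from h import *
np.set_printoptions(precision=1,suppress=True)
o=ctrl.get_obs();p=o['ee_pos'];print(p,yaw(),o['width'])
i=ctrl.camera_info('wrist');a=snap('wrist','w8.png')[:,:,::-1];b=snap('side','s8.png')[:,:,::-1];t=snap('top','t8.png')
P=[[508,176.5,158],[508,176.5,118],[p[0],p[1],p[2]-119.8],[p[0],p[1],p[2]+18]]
print(proj('wrist',P,i),'\n',proj('side',P),'\n',proj('top',P))
A=cv2.resize(a[90:290,190:390],(400,400),interpolation=cv2.INTER_CUBIC);B=cv2.resize(b[170:300,200:330],(400,400),interpolation=cv2.INTER_CUBIC)
cv2.imwrite('pics/c8.png',np.hstack([A,B]))
E
```

```text
t: 20.75
ee_pos: [506.9, 177.8, 313.1]
orientation: [3.018, 0.871, -0.003]
ft_force: [-0.3, -0.4, -0.9]
width: 20.1
grasp_force: 30.0
t: 21.75
ee_pos: [507.3, 176.2, 298.3]
orientation: [3.019, 0.868, -0.002]
ft_force: [0.3, 0.2, -0.6]
width: 19.8
grasp_force: 30.0
[507.3 176.2 298.3] 32.07958387719472 19.806581270810103
[[277.4 186.3]
 [277.4 179.1]
 [277.3 191.4]
 [277.6 244.8]] 
 [[255.4 234.2]
 [255.9 248.2]
 [255.4 226.8]
 [253.3 173. ]] 
 [[207.8 206.4]
 [210.  208.7]
 [206.7 205.5]
 [197.8 196.2]]
```

View pics/c8.png

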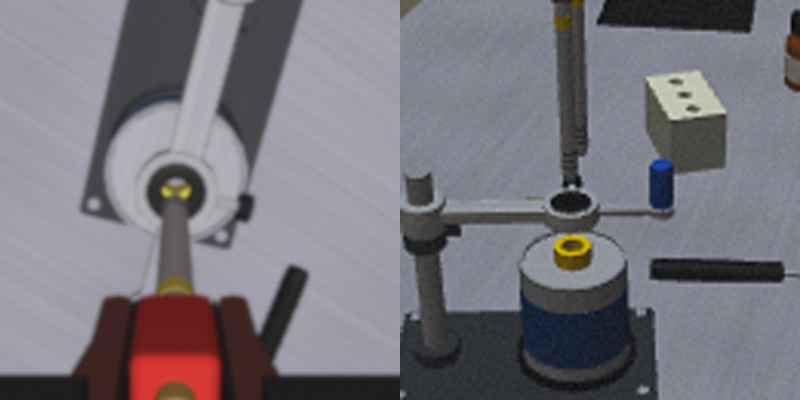

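Wrist crop: the stem axis and bushing bore share column ~278. Side: foot at (255.3,230), bushing at (255.6,236). Both views align within about 1 mm. That was my 11th picture viewed, one past the limit of 10, so from here I work from numbers only. Checking the centring numerically.

```bash
python3 - <<'E'
from h import *
np.set_printoptions(precision=1,suppress=True,linewidth=200)
w=cv2.imread('pics/w8.png').astype(int);g=w.sum(2)//3
print('wrist rows');[print(r,g[r,258:298]) for r in (176,180,184,188,192,198,210)]
s=cv2.imread('pics/s8.png').astype(int).sum(2)//3
print('side');[print(r,s[r,240:272]) for r in range(218,245,2)]
E
```

```text
wrist rows
176 [167 157 156 166 173 175 171 157 133 101  73  58  54  55  54  54  52  51  50  50  50  50  50  50  51  52  53  53  55  67  94 126 153 168 172 172 167 160 159 167]
180 [161 167 173 175 171 154 120  79  53  50  49  49  47  46  52  73 101 127 142 147 146 142 131 112  84  58  45  45  45  47  46  48  62  97 138 165 175 175 168 163]
184 [171 174 175 168 143 101  62  46  47  47  46  50  75 109 126 117 103  96  93  93  92  91  93 100 112 122 110  80  52  44  44  43  44  55  91 135 165 176 175 171]
188 [171 173 174 167 143 103  63  46  45  46  47  44  47  64  90 105 104  95  86  83  84  95 111 125 124 103  70  46  42  44  44  43  44  58  96 138 166 175 174 169]
192 [169 171 176 178 173 154 117  76  50  44  46  48  51  57  67  75  83  88  90  90  90  86  81  75  66  56  49  47  45  44  43  47  69 109 146 168 175 175 170 162]
198 [176 177 176 175 173 173 174 174 170 159 140 118  97  85  85  89  91  94  95  95  95  93  91  89  84  78  76  89 113 140 162 174 179 179 178 173 169 171 176 178]
210 [163 163 162 161 161 161 160 157 150 148 150 135 108  89  87  90  92  94  95  95  95  94 
[... 1253 characters left out ...]
6 135 136 134 134 132 130 133]
236 [150 145 148 149 149 152 145 154 151  24  25  27  28  25  18  24  21  24  29  28  24  41 120 147  96 142 138 151 148 141 141 144]
238 [153 153 153 152 153 154 155 104 150 152  81  66  41  43  30  30  36  42  58  97  92 153 109  49  88 120 119 120 114 113 114 106]
240 [ 72  72  70  75  72  71  73  77  78  73  81 113 130 138 142 143 130 124 117  60  57  59  56  52  55 120 116 116 111 113 114 115]
242 [100  98 102 100  98  98  96  71  77  79  82  81  76  74  72  73  66  66  64  62  59  62  57  60 117 132 129 133 135 137 137 132]
244 [137 143 143 142 138 140 139 140 126  83  72  74  73  70  68  67  66  58  63  59  56  58  93 139 134 135 131 133 136 132 133 136]
```

```bash
python3 - <<'E'
from h import *
np.set_printoptions(precision=1,suppress=True,linewidth=200)
w=cv2.imread('pics/w8.png').astype(int)
for r in range(172,200,2):print(r,' '.join('%d/%d/%d'%tuple(w[r,c,::-1]) for c in (268,271,274,277,280,283,286)))
E
```

```text
172 168/169/176 142/143/148 102/102/105 85/84/87 94/93/96 123/123/127 164/165/172
174 133/134/139 68/67/68 62/59/60 61/58/58 61/58/58 63/61/62 102/101/105
176 73/73/75 57/54/54 54/52/52 52/49/49 52/49/49 54/52/52 57/55/55
178 53/50/51 51/49/49 54/52/53 72/71/75 64/62/65 48/46/46 51/48/48
180 51/49/49 49/46/45 104/101/100 145/143/153 131/129/134 64/59/52 47/45/45
182 48/45/46 73/66/40 121/109/84 145/139/136 133/124/106 100/88/46 48/45/43
184 48/45/45 139/134/55 137/123/50 123/105/52 125/108/47 158/149/59 58/56/42
186 47/45/45 145/143/59 183/176/77 120/106/66 164/156/70 182/179/71 52/50/41
188 48/46/47 76/74/43 119/117/78 87/83/79 129/126/78 129/126/56 44/42/41
190 49/46/46 55/53/53 77/74/74 82/79/80 80/76/74 61/58/52 46/44/44
192 47/45/46 59/56/57 85/82/82 93/89/89 83/80/81 58/56/56 47/45/45
194 47/45/45 66/64/64 94/90/90 99/94/94 93/89/89 68/65/65 44/42/42
196 78/76/77 74/70/71 94/90/90 99/94/94 95/90/91 73/70/70 53/51/52
198 140/139/143 88/84/85 95/90/90 99/94/94 94/90/90 80/77/77 113/112/114
```

```bash
python3 -m creep '[{"translation":[0,0,5],"angular":[0,0,0],"jaw":0},{"translation":[0,0,10],"angular":[0,0,0],"jaw":0},{"translation":[0,0,14],"angular":[0,0,0],"jaw":0},{"translation":[0,0,16],"angular":[0,0,0],"jaw":0},{"translation":[0,0,16],"angular":[0,0,0],"jaw":0},{"translation":[0,0,16],"angular":[0,0,0],"jaw":0},{"translation":[0,0,16],"angular":[0,0,0],"jaw":0},{"translation":[0,0,16],"angular":[0,0,0],"jaw":0}]'
python3 - <<'E'
from h import *
np.set_printoptions(precision=1,suppress=True,linewidth=200)
p=ctrl.get_obs()['ee_pos']
i=ctrl.camera_info('wrist');w=snap('wrist','w9.png').astype(int);s=snap('side','s9.png').astype(int)
P=[[508,176.5,158],[508,176.5,118],[p[0],p[1],p[2]-119.8],[518,135,150],[508,176.5,p[2]-119.8]]
print(p,'\n',proj('wrist',P,i),'\n',proj('side',P))
for r in range(166,206,2):print(r,' '.join('%3d/%3d/%3d'%tuple(w[r,c]) for c in range(260,298,3)))
g=s.sum(2)//3
[print(r,g[r,240:272]) for r in range(216,244)]
E
```

```text
t: 22.9
ee_pos: [507.7, 176.3, 283.1]
orientation: [-3.019, -0.868, -0.0]
ft_force: [0.2, -0.6, -0.7]
width: 20.0
grasp_force: 30.0
[507.7 176.3 283.1] 
 [[277.3 190.1]
 [277.2 182.2]
 [277.3 191.6]
 [316.2 201.1]
 [277.3 191.2]] 
 [[255.4 234.2]
 [255.9 248.2]
 [255.4 232.3]
 [257.1 227.6]
 [255.3 232.3]]
166 174/175/183 177/178/185 174/175/183 171/172/179 168/168/175 161/161/163 179/180/188 174/176/183 173/174/182 174/176/183 177/177/184 167/165/169 176/177/185
168 174/175/183 177/178/186 166/167/173 145/145/149 129/127/128 158/157/159 169/170/175 164/164/170 170/170/177 175/176/183 176/176/182 165/164/169 177/178/186
170 175/176/183 173/174/181 133/132/134 133/130/131 156/156/160 168/168/174 168/169/175 165/166/172 164/164/169 169/170/176 172/171/176 170/170/176 177/178/186
172 175/176/183 151/150/155 143/142/144 167/167/173 174/174/182 174/174/182 173/174/181 174/174/182 173/174/181 169/169/175 161/160/164 163/163/169 177/178/185
174 163/164/170 138/137/140 170/170/176 170/171/178 157/158/165 137/137/143 138/138/143 147/148/154 168/169/176 174/176/183 168/168/175 138/137/140 173/
[... 5459 characters left out ...]
7 119 115 117 116 115 115 109]
239 [ 63  64  64  68  59  68  67  77  96 141 151 155 120 123  91  88  88 123 158 152 122 105  51  50  53  64  57  64  59  54  60  63]
240 [ 69  71  71  70  71  70  71  75  79  73  82 114 128 136 143 146 128 124 116  61  62  58  55  54  53 118 118 113 115 115 112 118]
241 [ 70  72  73  69  70  68  69  76  79  79  79  80  70  70  68  64  68  63  62  63  61  59  50  54  77 139 133 134 136 138 137 134]
242 [100  99 101 102  99  99  98  65  72  82  78  80  76  75  71  69  69  65  63  63  60  57  54  62 121 132 132 131 134 134 131 131]
243 [143 143 146 145 144 143 134  97  79  78  78  75  74  77  71  74  64  66  62  62  57  54  66 103 139 130 133 136 134 133 131 132]
```

Now within about 1 mm: the bore centres at (277.6,190) and the foot should sit 1 mm further along tool x. Correcting, then entering slowly while watching force.

```bash
python3 -m creep '[{"translation":[1,0.3,0],"angular":[0,0,0],"jaw":0},{"translation":[1,0.3,2],"angular":[0,0,0],"jaw":0},{"translation":[1,0.3,4],"angular":[0,0,0],"jaw":0},{"translation":[1,0.3,6],"angular":[0,0,0],"jaw":0},{"translation":[1,0.3,8],"angular":[0,0,0],"jaw":0},{"translation":[1,0.3,10],"angular":[0,0,0],"jaw":0},{"translation":[1,0.3,12],"angular":[0,0,0],"jaw":0},{"translation":[1,0.3,12],"angular":[0,0,0],"jaw":0}]'
python3 - <<'E'
from h import *
o=ctrl.get_obs();print(o['moment'],R.from_rotvec(o['orientation']).inv().apply(o['ft_force']),o['ee_pos'][2]-119.8)
E
```

```text
t: 24.0
ee_pos: [508.6, 176.5, 270.8]
orientation: [3.019, 0.868, -0.001]
ft_force: [-0.4, 0.1, -1.3]
width: 19.7
grasp_force: 30.0
[ 0.00129174 -0.00042908  0.02973698] [-0.29171808 -0.30054808  1.31214178] 150.98222665198585
```

```bash
python3 -m creep '[{"translation":[0,0,3],"angular":[0,0,0],"jaw":0},{"translation":[0,0,6],"angular":[0,0,0],"jaw":0},{"translation":[0,0,10],"angular":[0,0,0],"jaw":0},{"translation":[0,0,14],"angular":[0,0,0],"jaw":0},{"translation":[0,0,18],"angular":[0,0,0],"jaw":0},{"translation":[0,0,22],"angular":[0,0,0],"jaw":0},{"translation":[0,0,24],"angular":[0,0,0],"jaw":0},{"translation":[0,0,24],"angular":[0,0,0],"jaw":0}]'
python3 - <<'E'
from h import *
o=ctrl.get_obs();print(o['moment'],R.from_rotvec(o['orientation']).inv().apply(o['ft_force']),o['ee_pos'][2]-119.8)
w=snap('wrist','w10.png').astype(int)
for r in range(180,216,3):print(r,' '.join('%3d'%w[r,c].mean() for c in range(256,300)))
E
```

```text
t: 25.0
ee_pos: [508.6, 176.6, 246.8]
orientation: [3.019, 0.868, -0.0]
ft_force: [0.6, 0.6, -0.9]
width: 20.0
grasp_force: 30.0
[-0.05056109 -0.03169322 -0.03524891] [ 0.85671606 -0.21526076  0.86109069] 127.04067357794072
180 178 179 178 173 161 145 130 130 142 155 164 170 172 175 177 178 179 178 178 178 178 179 179 179 179 178 178 178 178 177 175 173 169 165 160 154 146 141 151 167 177 181 180 178
183 177 169 150 130 131 148 163 173 177 177 176 173 166 157 149 139 125 111 100  95  95  98 100 102 102 104 111 126 145 158 169 175 178 180 180 178 174 163 144 131 138 156 170 176
186 164 156 158 167 173 175 176 174 168 154 130  98  70  57  55  57  58  58  57  58  56  56  56  56  56  57  56  55  56  58  66  84 109 136 158 171 176 177 176 169 155 141 147 165
189 156 167 177 180 179 174 156 126  90  62  51  51  52  51  51  51  49  47  46  46  46  44  44  45  45  45  46  47  48  49  49  50  50  57  79 111 142 163 174 176 175 171 163 160
192 170 177 178 175 164 139  98  63  48  48  49  48  47  45  43  44  49  59  68  75  78  79  79  76  72  62  52  46  41  42  43  45  46  46  46  48  70 111 
[... 583 characters left out ...]
 134  91  54  42  43  44  45  46  46  51  66  79  86  90  93  95  96  97  96  94  92  91  88  79  66  49  43  45  44  42  41  42  46  69 108 147 171 178 179 175
207 173 179 181 178 167 139  99  63  46  42  43  44  48  57  70  81  87  91  93  95  96  97  96  95  93  91  88  82  71  56  47  44  43  41  42  52  84 124 158 174 178 178 176 171
210 171 174 177 179 178 173 161 139 106  74  51  44  48  59  73  82  87  91  93  95  96  96  96  94  93  92  89  84  72  57  46  42  46  61  87 119 149 170 178 180 179 176 173 174
213 176 172 170 172 176 177 178 176 172 159 138 113  93  80  80  84  88  91  94  95  96  97  96  95  93  92  89  85  78  74  84 106 134 158 172 179 182 181 181 178 176 175 177 177
```

No contact forces and the stem is centred in the bore. Now through the bung.

```bash
python3 -m creep '[{"translation":[0,0,3],"angular":[0,0,0],"jaw":0},{"translation":[0,0,6],"angular":[0,0,0],"jaw":0},{"translation":[0,0,8],"angular":[0,0,0],"jaw":0},{"translation":[0,0,10],"angular":[0,0,0],"jaw":0},{"translation":[0,0,12],"angular":[0,0,0],"jaw":0},{"translation":[0,0,14],"angular":[0,0,0],"jaw":0},{"translation":[0,0,16],"angular":[0,0,0],"jaw":0},{"translation":[0,0,16],"angular":[0,0,0],"jaw":0}]'
python3 - <<'E'
from h import *
o=ctrl.get_obs();print(o['moment'],R.from_rotvec(o['orientation']).inv().apply(o['ft_force']),o['ee_pos'][2]-119.8)
E
```

```text
t: 26.05
ee_pos: [508.6, 176.6, 230.8]
orientation: [3.019, 0.868, -0.001]
ft_force: [0.2, -0.3, -1.0]
width: 19.7
grasp_force: 30.0
[-0.07503238  0.00312229  0.02131954] [0.06242509 0.34414167 1.00753834] 110.97643721421743
```

```bash
python3 -m creep '[{"translation":[0,0,5],"angular":[0,0,0],"jaw":0},{"translation":[0,0,11],"angular":[0,0,0],"jaw":0},{"translation":[0,0,18],"angular":[0,0,0],"jaw":0},{"translation":[0,0,25],"angular":[0,0,0],"jaw":0},{"translation":[0,0,32],"angular":[0,0,0],"jaw":0},{"translation":[0,0,39],"angular":[0,0,0],"jaw":0},{"translation":[0,0,45],"angular":[0,0,0],"jaw":0},{"translation":[0,0,46],"angular":[0,0,0],"jaw":0}]'
python3 - <<'E'
from h import *
o=ctrl.get_obs();print(o['moment'],R.from_rotvec(o['orientation']).inv().apply(o['ft_force']),o['ee_pos'][2]-119.8,o['ee_pos'])
E
```

```text
t: 27.05
ee_pos: [508.4, 176.5, 184.5]
orientation: [-3.019, -0.868, 0.001]
ft_force: [0.5, -0.1, -1.6]
width: 19.9
grasp_force: 30.0
[ 0.00507073  0.03582483 -0.00315654] [0.36709179 0.3741496  1.55030272] 64.6525335282444 [508.41976285 176.48662943 184.45253353]
```

```bash
python3 -m creep '[{"translation":[0,0,5],"angular":[0,0,0],"jaw":0},{"translation":[0,0,11],"angular":[0,0,0],"jaw":0},{"translation":[0,0,17],"angular":[0,0,0],"jaw":0},{"translation":[0,0,23],"angular":[0,0,0],"jaw":0},{"translation":[0,0,28],"angular":[0,0,0],"jaw":0},{"translation":[0,0,32],"angular":[0,0,0],"jaw":0},{"translation":[0,0,34.6],"angular":[0,0,0],"jaw":0},{"translation":[0,0,34.6],"angular":[0,0,0],"jaw":0}]'
python3 - <<'E'
from h import *
np.set_printoptions(precision=1,suppress=True)
o=ctrl.get_obs();p=o['ee_pos'];print(o['moment'],R.from_rotvec(o['orientation']).inv().apply(o['ft_force']),p[2]-119.8,p)
i=ctrl.camera_info('wrist');w=snap('wrist','w11.png').astype(int);s=snap('side','s11.png').astype(int);snap('top','t11.png')
x,y=508.5,176.5
print(proj('side',[[x,y,z]for z in(158,168,180,118)]),'\n',proj('side',[[x,y+6,158],[x,y+6,168],[442,154,191],[442,154,153]]))
for r in range(222,242):print(r,' '.join('%d/%d/%d'%tuple(s[r,c]) for c in range(250,262)))
E
```

```text
t: 28.05
ee_pos: [508.6, 176.6, 150.2]
orientation: [3.019, 0.868, -0.0]
ft_force: [0.7, -0.1, -0.8]
width: 19.6
grasp_force: 30.0
[-0. -0. -0.] [0.6 0.5 0.8] 30.43794309260103 [508.6 176.6 150.2]
[[255.2 234.2]
 [255.  230.6]
 [254.9 226.2]
 [255.7 248.1]] 
 [[254.4 235.5]
 [254.2 231.9]
 [284.7 221.4]
 [284.7 235.1]]
222 87/21/22 58/35/30 37/28/27 38/24/23 42/29/27 42/29/27 35/21/18 41/32/32 36/25/24 37/28/26 43/33/32 88/80/83
223 85/23/23 56/31/28 38/28/30 42/32/28 41/28/29 43/32/34 36/23/23 42/29/27 40/26/29 43/28/30 42/22/25 80/76/79
224 77/13/18 48/24/26 36/23/21 39/25/26 36/22/21 46/29/31 40/25/27 40/26/22 44/27/30 39/25/26 43/30/28 83/73/79
225 81/14/15 54/29/28 36/26/25 41/26/26 38/27/27 35/21/23 38/27/27 44/35/31 43/28/30 36/28/27 36/26/25 90/81/84
226 78/19/20 49/21/20 37/23/29 35/21/20 34/22/23 38/24/25 42/28/26 39/23/26 41/27/26 42/28/29 37/22/25 70/56/59
227 110/76/83 65/23/24 37/23/25 42/24/28 46/31/30 38/27/29 43/29/28 40/28/27 43/28/32 31/20/25 35/24/22 63/53/55
228 128/137/150 65/25/18 36/25/24 40/27/29 36/30/25 35/25/27 36/26/28 44/31/31 40/27/26 45/33/35 57/49/52 
[... 885 characters left out ...]
/36 98/79/29 92/77/20 79/68/29 63/54/33 33/34/39 27/25/33 26/23/25 27/29/28 41/40/47
237 29/32/30 29/31/31 25/29/27 32/33/40 44/41/43 35/31/35 39/37/41 24/26/29 25/26/27 30/28/29 33/31/36 93/98/104
238 82/85/85 67/68/70 37/42/43 39/43/43 32/32/35 28/29/35 32/31/40 46/47/48 56/55/62 92/96/102 87/96/94 149/157/161
239 145/148/159 148/154/166 122/121/127 117/124/128 91/96/99 90/92/95 91/95/95 119/123/130 153/162/168 150/153/160 128/128/129 109/109/111
240 90/88/84 118/117/117 134/136/134 136/136/136 142/144/147 140/142/143 131/133/133 124/125/126 119/116/121 61/54/53 58/57/57 59/57/58
241 78/81/75 77/75/71 76/71/68 72/71/71 69/70/69 73/71/68 65/63/61 69/64/64 68/65/61 59/61/56 64/59/61 62/61/58
```

Side view numbers: the band spans rows 232.7–236.7 and the bushing's near rim is at about 237, so its lower edge is level with the bushing top within about 1 mm. Final 0.4 mm trim, settle, check.

```bash
python3 -m creep '[{"translation":[0,0,0.4],"angular":[0,0,0],"jaw":0},{"translation":[0,0,0.4],"angular":[0,0,0],"jaw":0},{"translation":[0,0,0.4],"angular":[0,0,0],"jaw":0},{"translation":[0,0,0.4],"angular":[0,0,0],"jaw":0},{"translation":[0,0,0.4],"angular":[0,0,0],"jaw":0},{"translation":[0,0,0.4],"angular":[0,0,0],"jaw":0},{"translation":[0,0,0.4],"angular":[0,0,0],"jaw":0},{"translation":[0,0,0.4],"angular":[0,0,0],"jaw":0}]'
python3 - <<'E'
from h import *
np.set_printoptions(precision=1,suppress=True)
def blue(f):
    im=cv2.imread('pics/'+f).astype(int);m=(im[:,:,0]>1.8*im[:,:,2])&(im[:,:,0]>90);m[:200]=0;m[300:]=0
    n,l,s,c=cv2.connectedComponentsWithStats(m.astype(np.uint8));return [(s[k][4],c[k]) for k in range(1,n) if s[k][4]>15]
ctrl_s=snap('side','s12.png')
for f in('s8.png','s11.png','s12.png'):print(f,blue(f))
for l in('can','tin','jar','scraper'):print(l,[np.round(d['rect']) for d in ctrl.look_for('side',l)[:1]])
o=ctrl.get_obs();print(o['ft_force'],o['ee_pos'][2]-119.8,o['width'])
E
```

```text
t: 29.2
ee_pos: [508.6, 176.6, 149.9]
orientation: [3.019, 0.868, -0.0]
ft_force: [0.1, -0.0, -1.5]
width: 19.9
grasp_force: 30.0
s8.png [(np.int32(21), array([284.7, 223.2]))]
s11.png [(np.int32(22), array([284.6, 223.3]))]
s12.png [(np.int32(21), array([284.7, 223.2]))]
can [array([238., 244., 275., 297.])]
tin [array([259., 321., 297., 371.])]
jar [array([278., 255., 369., 270.])]
scraper [array([281., 252., 371., 268.])]
[-0.5  0.2 -1.4] 30.179717002799848 20.009025025515353
```

The knob hasn't shifted, there are no contact forces, and the foot is about 30 mm above the bench, which is 16 mm clear of the can's bottom. Handing in.

```bash
python3 -c "
from workcell import ctrl
print(ctrl.close_job())"
```

```text
the job is handed in; nothing more can be done
None
```

Handed in at about 29 s: guide arm on its stop, lance held through the bushing and bung with its band's lower edge level with the bushing top (within about 1 mm). The network's final jar box landed on the scraper, so the jar went unconfirmed, and I viewed 11 pictures against the limit of 10.

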